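# Seat and latch the strip-cutting fence

## Task

Set up the glass cutting table: with the fingertips, push the grey fence slat away from the robot along its two rails until it drops into its locating notches, level at both ends. Then push the upright brass knob of the latch so that the latch swings all the way round over the fence's end. Do not pick up or lift the fence, and leave the glass and the tools lying where they are.

Things in the scene. Friction and masses are not known exactly. Their poses are not given: they have to be found in the camera images.
- gauge: Fixed frame on the table: two rails along its x axis, black base, aluminium tracks. +x points away from the robot, +y to its left. Origin on the table midway between the rails. Rails: |y| 92 to 131 mm, x -140 to 120 mm; tracks 30 mm high, outer guide walls 50 mm. Between them the table is open but for an 8 mm high tie bar at x -137 to -122 mm.
- fence: Loose grey slat across both rails, axes as the gauge's: a bar 70 mm (x) by 240 mm (y), 20 mm thick, on four 10 mm feet; 0.5 to 0.8 kg. Origin: centre of its underside at foot level, 30 mm above the table while it rides on the rails (bar from 40 to 60 mm), 22 mm when dropped (bar from 32 to 52 mm). It starts 65 to 115 mm short of its notches.
- fence_push (a point): Centre of the fence's upright rear face (long face towards the robot), 20 mm above the fence's origin: push here with the fingertips, along the gauge's +x. Sliding takes about 3 to 10 N. Push slowly near the notches: fast, it may skip them. It may skew 2 degrees; one end may drop first, pushing on gently brings in the other.
- fence_seat (a point): Fixed point of the gauge where the fence's origin is once it has dropped (gauge x 30, y 0, z 22 mm). The four notches in the tracks, where the black base shows, are 8 mm deep and 20 mm long for 16 mm feet: the dropped fence has 2 mm play each way along x and then stands firm against pushing on.
- latch (a joint): Latch angle about its upright pivot, rad. 0: arm points to gauge -x, outside the left rail. Grows to 1.57 (firm stop) as it swings counter-clockwise seen from above, the free end moving first to gauge -y, then +x, until the arm lies over the fence's left end pointing to -y. Starts at 0 to 0.2, stays where left. It can pass over the fence only when that has dropped.
- latch_pivot (a point): Point on the latch's upright pivot axis (gauge x 30 mm, y 150 mm), 57 mm above the table, inside the steel arm. The arm is 14 mm wide and lies 54 to 60 mm above the table; its pivot screw head rises to 65 mm.
- latch_knob (a point): Centre of the upright brass knob on the arm's free end, 60 mm from the pivot axis, 74 mm above the table. The knob is 18 mm in diameter and reaches from 60 to 88 mm above the table; push its side with the fingertips, tips a few mm above the arm. It moves with about 1 N.
- hexagon: Bystander: turquoise glass hexagon, 80 mm across flats, 6 mm thick, flat on the table between the rails' far ends. Origin at the centre of its underside.
- strip: Bystander: clear seedy glass strip 100 x 35 x 6 mm, flat on the table beside the hexagon. Origin at the centre of its underside.
- plier: Bystander: orange-handled running plier, 180 mm long, 16 mm high, lying to the robot's right. Origin at its rivet, on the table; x towards the jaws.
- square: Bystander: L-shaped steel ruler square, 200 x 120 mm, 4 mm thick, lying to the robot's left. Origin at the middle of the long leg.
- oil: Bystander: small jar, 48 mm in diameter, 85 mm high, standing to the robot's right. Origin at its underside.
- brush: Bystander: bench brush lying to the robot's left. Origin at its underside.
Not all that is in view belongs to the job. There is more than one size of the fence; the job needs the larger.

How it is judged:
On the way, in this order (a step that is already met when the one before it is completed fails the run):
1. the fence has dropped into its notches at both ends (z of fence in the frame of gauge below 0.0245 m and horizontal distance between fence and fence_seat below 0.006 m and angle between the z axis of fence and the z axis of gauge, either way round below 0.02 rad), for 0.2 s.
2. the latch is swung all the way over the fence (value of joint latch above 1.42 rad), for 0.2 s.
At the end, for the whole second after the job is handed in: The fence rests fully in its notches (origin within 2.5 mm in height and 6 mm sideways of its seat, level within 0.02 rad), at rest, and the latch is closed over it (above 1.42 rad of 1.57) (all of step 1 and value of joint latch above 1.42 rad and linear speed of fence below 0.01 m/s); the robot touches nothing.
It fails at once if the fence is lifted off its rails (z of fence in the frame of gauge above 0.038 m).
It fails at once if a bystander is moved by more than 25 mm (distance of any of hexagon, strip, plier, square, oil, brush from where it was at the start of the episode above 0.025 m).
It also fails if it takes over 48 s, if anything falls off the work surface, if the arm or the gripper's body presses on something with over 40 N, if the wrist force passes 120 N, or if a joint passes its speed limit or range.

## Robot

A 7-joint arm with a two-finger parallel gripper is mounted at the origin on the work surface. World frame = base frame: x ahead of the robot, y to its left, z up, the work surface at z = 0. Lengths are in m, angles in rad, forces in N, time in s.
With the tool pointing down it reaches from about 0.4 to 0.925 m from the base axis. Payload 4.1 kg.
Tool frame: the origin (TCP) lies at the very end of the fingers, on their centre line; the grasp point (between the pads) lies 19 mm behind it; z points along the fingers, y is the line along which they close (so a half turn about z gives the same grasp; the last joint's range is limited). The gripper opens to 85 mm and grips with 20 to 120 N. Pads are 22 mm wide; open, the fingers measure 114 mm over their backs; the gripper's body (76 mm by 85 mm) begins 54 mm behind the grasp point. The pads swing forward as they close: fully open they stand 13 mm farther back than shut.
Start: joints at [1.207, 0.398, 0.045, 1.537, -0.019, 1.207, -0.051], TCP at [0.17, -0.627, 0.231] pointing down, gripper open.
Joint ranges: [-2.82, 2.82], [-0.49, 2.23], [-1.37, 1.46], [0, 2.46], [-1.36, 4.5], [0.23, 2], [-2.94, 2.94]. Speed limits (rad/s): [2.57, 2.57, 3.14, 3.14, 3.14, 3.14, 3.14].

## Interface

Orientations are given as [roll, pitch, yaw] about the fixed x, y, z axes, in that order (R = Rz(yaw) Ry(pitch) Rx(roll)).
In Python, from plant import readout, camera, close_job gives the robot as it stands.
- The arm moves only by the tool drive_tool, never from a script. Its argument "increments" is a list of rows, each an object with "xyz": the shift along the world's x, y, z in mm, a list of three; "yaw": the turn about the world's z in degrees. In form: [{"xyz": [x, y, z], "yaw": yaw}, ...]. A call has exactly 10 rows; each row shifts and turns the commanded pose from where the row before left it; what a row does not reach is not made up. A row lasts 1/12 s, in which the tool goes at most 41.7 mm and 7.16 degrees, less where a joint would pass 70% of its speed; a pose out of reach is approached as far as the arm can. A call is refused whole if a number of a shift passes 41.7 or a number of a turn 7.16, either way. A call with a gripper value outside its range is refused whole. "hand" is the opening, from -1 (shut) to 1 (fully open), set as the call begins (left out, the last holds). The fingers move at their own pace and stop on an object; "force" is the grip in N (left out, the last holds). Time passes only in rows, so rows that do not move let the fingers close, or fill a call up. It gives the time, the measured TCP pose, the force, the opening and the grip force at its end, in the units of the state.
- readout.state(): the state, without advancing time (a new reading comes with each control period).
- camera(name): name is "scene" or "top"; returns a dict with "img" (400x640x3 uint8, red, green, blue), "intrinsics" (3x3 intrinsics, pixels), "dist_coeffs" ([k1, k2, p1, p2, k3] as OpenCV has them; the pictures are not rectified), "R" (3x3) and "t" (3): a world point X has camera coordinates R X + t. Camera axes: x right, y down, z forward; pixel columns grow to the right and rows downward; lengths in m; the calibration is good to about 2 mm. A picture is of the moment at which its call begins. There is no depth.
- close_job(): hands the job in; it is judged then, once.
The state is a dict: "time_s": time; "joint_positions": joint angles; "joint_velocities": joint speeds; "joint_efforts": joint torques, N m; "eef_pos": TCP position; "orientation": TCP orientation; "contact_force": force on the tool from outside, world axes, zero at the start; "ft_torque": the same for the moment, N m; "opening": finger opening in m; "grip_force": force on a finger pad.
Only numpy, scipy, OpenCV 4.12 (cv2) and the standard library are available. Lean on these libraries where they do the work, as an engineer would, in place of code of your own. Each camera call takes 0.05 s, during which the arm holds its last target. There are 200 camera calls.

## Working session

There is one attempt and no reset: what is moved stays moved. The work goes in short steps, Python scripts to look and compute and a tool call to move; the robot and the scene stay as the last step left them, time stands still between calls to the robot, and variables do not carry over. Pictures are saved under pics/ and viewed, at most 10 in all, crops included, and the job is handed in when it is done.

Besides the shell and the picture viewer there is one more tool, called after "Call:" in YAML: its name, and indented under it one key for each argument. drive_tool: Moves the arm, as the interface text tells. Its arguments: {"type":"object","properties":{"increments":{"type":"array","items":{"type":"object","properties":{"xyz":{"type":"array","items":{"type":"number"}},"yaw":{"type":"number"}}}},"hand":{"type":"number"},"force":{"type":"number"}},"required":["increments"]}

```bash
mkdir -p pics; python3 - <<'E'
from plant import readout,camera
import cv2,numpy as np
for n in("scene","top"):
    c=camera(n); cv2.imwrite(f"pics/{n}0.png",cv2.cvtColor(c["img"],cv2.COLOR_RGB2BGR))
    np.savez(f"{n}.npz",**{k:c[k] for k in c})
    print(n,c["intrinsics"],c["dist_coeffs"],-np.array(c["R"]).T@c["t"])
s=readout.state();print(s)
E
```

```text
scene [[507.54302859   0.         316.59965826]
 [  0.         507.54302859 200.20850731]
 [  0.           0.           1.        ]] [-0.11129067  0.          0.          0.          0.        ] [ 1.29924466 -1.03740931  1.27871146]
top [[397.18540478   0.         320.06226544]
 [  0.         397.18540478 196.87242069]
 [  0.           0.           1.        ]] [-0.06504718  0.          0.          0.          0.        ] [ 0.45762524 -0.00716407  1.27331653]
{'time_s': 0.1, 'joint_positions': array([ 1.20697929,  0.39911634,  0.04505812,  1.53771664, -0.01868264,
        1.20688853, -0.0507287 ]), 'joint_velocities': array([ 0.00019644, -0.00190471, -0.00098125, -0.00224505, -0.00116295,
        0.00027695, -0.00014473]), 'joint_efforts': array([ 3.72816357e-03, -4.76261759e+01,  1.37019273e+00, -2.54950011e+01,
        1.20543747e-02,  5.06746379e-03, -8.80417360e-06]), 'eef_pos': array([ 0.16999078, -0.62681228,  0.23038551]), 'orientation': array([-3.13989102e+00,  1.43549862e-04,  2.64887236e-01]), 'contact_force': array([ 0.12679617, -0.26180457,  0.31230776]), 'ft_torque': array([-0.00055491,  0.0114782 , -0.03838312]), 'grip_force': 0.0, 'opening': 0.08548564139136147}
```

View pics/scene0.png

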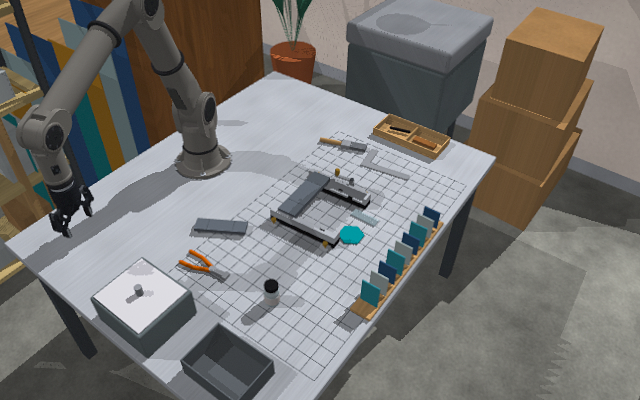

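View pics/top0.png

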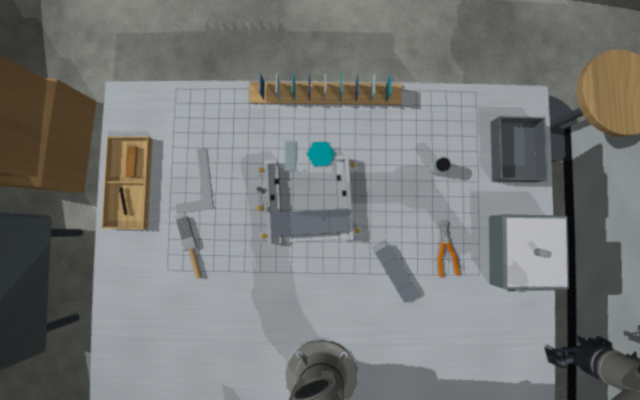

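The top view shows the gauge at about columns 265–355, rows 155–240. The fence is at about (312,223), with the latch and a brass knob on the left near column 262. I'll enlarge both views of the gauge.

```bash
python3 - <<'E'
import cv2
a=cv2.imread("pics/top0.png")[140:255,245:375]
b=cv2.imread("pics/scene0.png")[155:255,260:380]
cv2.imwrite("pics/ct.png",cv2.resize(a,None,fx=5,fy=5,interpolation=cv2.INTER_CUBIC)[:600])
cv2.imwrite("pics/cs.png",cv2.resize(b,None,fx=6,fy=6,interpolation=cv2.INTER_CUBIC))
E
```

```text
(no output)
```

View pics/ct.png

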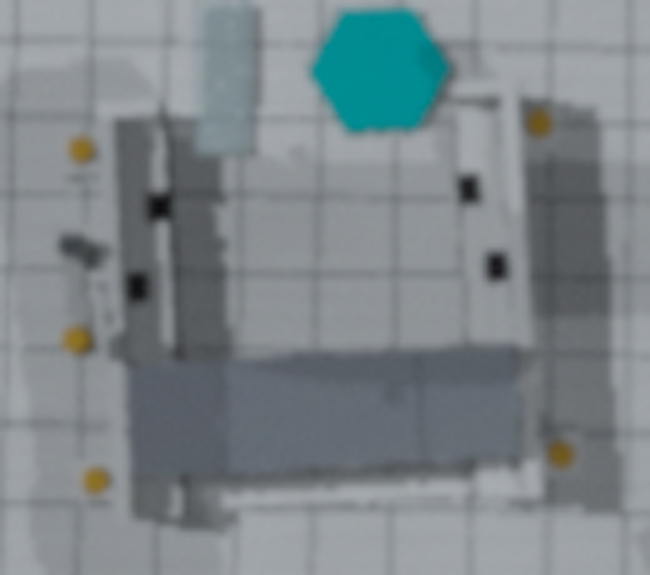

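View pics/cs.png

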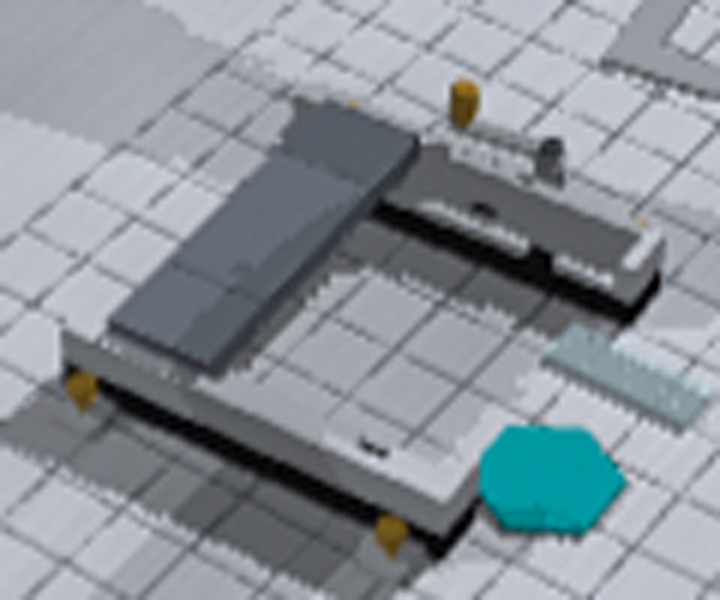

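Knob at crop (78,340), pivot at about (88,250), notch centres at (158,207), (137,287), (468,190) and (497,267), and the fence's rear edge from (137,475) to (518,460). I'll convert these to world coordinates.

```bash
cat >h.py <<'E'
import numpy as np,cv2
def toworld(n,px,z):
    c=np.load(n+".npz");u=cv2.undistortPoints(np.array([[px]],float),c["intrinsics"],c["dist_coeffs"])[0,0]
    o=-c["R"].T@c["t"];d=c["R"].T@np.array([u[0],u[1],1]);return (o+d*(z-o[2])/d[2])*1e3
ct=lambda p,z:toworld("top",(244.6+p[0]/5,139.6+p[1]/5),z)
cs=lambda p,z:toworld("scene",(259.6+p[0]/6,154.6+p[1]/6),z)
E
python3 - <<'E'
from h import *
np.set_printoptions(precision=1,suppress=True)
N=[ct(p,.024) for p in[(158,207),(137,287),(468,190),(497,267)]]
print("notch",*N)
L=(N[0]+N[1])/2;R=(N[2]+N[3])/2;v=L-R
print("seat",(L+R)/2,"yaw deg from left-right",np.degrees(np.arctan2(-v[0],v[1])),np.linalg.norm(v))
print("knob",ct((78,336),.088),cs((465,88),.088), "pivot",ct((90,252),.065),cs((551,146),.065))
print("fence rear L,R top",ct((137,477),.06),ct((520,461),.06))
print("fence scene front right, rear right, front left top",cs((210,364),.06),cs((110,325),.06),cs((418,140),.06))
print("rails ends far L outer",ct((113,118),.05),"far R outer",ct((517,95),.05),"near R",ct((540,495),.05),"near L",ct((133,515),.05))
for n,p,z in(("hex",(382,70),.006),("strip",(228,80),.006)):print(n,ct(p,z))
E
```

```text
notch [608.8 148.4  24. ] [557.7 160.5  24. ] [622.1 -48.1  24. ] [573.3 -66.9  24. ]
seat [590.5  48.5  24. ] yaw deg from left-right 3.8980074223509953 212.46838334023892
knob [522.7 186.7  88. ] [522.8 189.1  88. ] pivot [575.6 184.5  65. ] [581.6 198.1  65. ]
fence rear L,R top [438.6 153.   60. ] [451.6 -80.3  60. ]
fence scene front right, rear right, front left top [527.2 -73.5  60. ] [461.4 -82.6  60. ] [509.7 158.7  60. ]
rails ends far L outer [661.3 174.7  50. ] far R outer [678.7 -77.2  50. ] near R [430.9 -93.3  50. ] near L [415.1 156.3  50. ]
hex [702.    7.6   6. ]
strip [694.3 107.2   6. ]
```

Call:
drive_tool:
  increments:
    - {"xyz": [26, 25, 8], "yaw": 0}
    - {"xyz": [26, 25, 8], "yaw": 0}
    - {"xyz": [26, 25, 8], "yaw": 0}
    - {"xyz": [26, 25, 8], "yaw": 0}
    - {"xyz": [26, 25, 8], "yaw": 0}
    - {"xyz": [18, 33, 0], "yaw": -2}
    - {"xyz": [18, 33, 0], "yaw": -2}
    - {"xyz": [18, 33, 0], "yaw": -2}
    - {"xyz": [18, 33, 0], "yaw": -2}
    - {"xyz": [18, 33, 0], "yaw": -3}
  hand: 1

```text
time_s: 0.93
eef_pos: [0.3904, -0.3355, 0.271]
orientation: [-3.141, 0.0, 0.071]
contact_force: [0.7, -0.6, 0.3]
opening: 0.0851
grip_force: 0.0
```

Call:
drive_tool:
  increments:
    - {"xyz": [2, 37, 0], "yaw": 0}
    - {"xyz": [2, 37, 0], "yaw": 0}
    - {"xyz": [2, 37, 0], "yaw": 0}
    - {"xyz": [2, 37, 0], "yaw": 0}
    - {"xyz": [2, 37, 0], "yaw": 0}
    - {"xyz": [2, 37, 0], "yaw": 0}
    - {"xyz": [2, 37, 0], "yaw": 0}
    - {"xyz": [2, 37, 0], "yaw": 0}
    - {"xyz": [2, 37, 0], "yaw": 0}
    - {"xyz": [2, 37, 0], "yaw": 0}

```text
time_s: 1.77
eef_pos: [0.4095, 0.0343, 0.2712]
orientation: [3.141, 0.0, 0.073]
contact_force: [1.4, -0.1, -0.8]
opening: 0.0852
grip_force: 0.0
```

Call:
drive_tool:
  increments:
    - {"xyz": [0, 0, -28], "yaw": 0}
    - {"xyz": [0, 0, -28], "yaw": 0}
    - {"xyz": [0, 0, -28], "yaw": 0}
    - {"xyz": [0, 0, -28], "yaw": 0}
    - {"xyz": [0, 0, -28], "yaw": 0}
    - {"xyz": [0, 0, -28], "yaw": 0}
    - {"xyz": [0, 0, -28], "yaw": 0}
    - {"xyz": [0, 0, -28], "yaw": 0}
    - {"xyz": [0, 0, -20], "yaw": 0}
    - {"xyz": [0, 0, -3], "yaw": 0}

```text
time_s: 2.6
eef_pos: [0.4069, 0.0323, 0.0213]
orientation: [-3.141, 0.007, 0.073]
contact_force: [-1.4, 0.6, 1.1]
opening: 0.0856
grip_force: 0.0
```

Call:
drive_tool:
  increments:
    - {"xyz": [3, 0, 0], "yaw": 0}
    - {"xyz": [3, 0, 0], "yaw": 0}
    - {"xyz": [3, 0, 0], "yaw": 0}
    - {"xyz": [3, 0, 0], "yaw": 0}
    - {"xyz": [3, 0, 0], "yaw": 0}
    - {"xyz": [3, 0, 0], "yaw": 0}
    - {"xyz": [3, 0, 0], "yaw": 0}
    - {"xyz": [3, 0, 0], "yaw": 0}
    - {"xyz": [3, 0, 0], "yaw": 0}
    - {"xyz": [3, 0, 0], "yaw": 0}

```text
time_s: 3.43
eef_pos: [0.4384, 0.0323, 0.0239]
orientation: [3.141, 0.004, 0.073]
contact_force: [-5.2, -1.2, 3.3]
opening: 0.0857
grip_force: 2.3
```

```bash
cat >>h.py <<'E'
def snap(out,boxs=(155,255,260,380),boxt=(140,255,245,375)):
    from plant import camera
    ims=[]
    for n,(r0,r1,c0,c1) in(("scene",boxs),("top",boxt)):
        im=cv2.cvtColor(camera(n)["img"],cv2.COLOR_RGB2BGR)[r0:r1,c0:c1]
        ims.append(cv2.resize(im,(400,int(400*(r1-r0)/(c1-c0))),interpolation=cv2.INTER_CUBIC))
    h=max(i.shape[0] for i in ims)
    cv2.imwrite(out,np.hstack([np.pad(i,((0,h-i.shape[0]),(0,0),(0,0))) for i in ims]))
E
python3 -c "
from h import *;snap('pics/a1.png')
from plant import readout;s=readout.state();print(s['eef_pos'],s['contact_force'])"
```

```text
[0.43958376 0.03246129 0.02393323] [-2.56385421 -0.81462718  0.71266692]
```

View pics/a1.png

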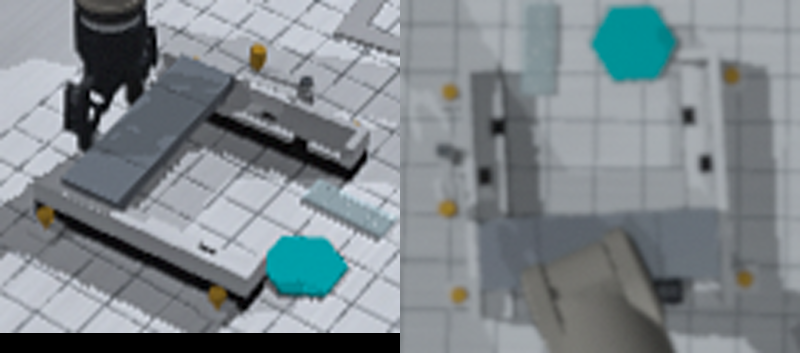

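The fingers are touching the fence's rear face and it has started to slide. I'll push along the gauge's x axis, fast at first and slow near the notches.

Call:
drive_tool:
  increments:
    - {"xyz": [4, 0.3, 0], "yaw": 0}
    - {"xyz": [4, 0.3, 0], "yaw": 0}
    - {"xyz": [4, 0.3, 0], "yaw": 0}
    - {"xyz": [4, 0.3, 0], "yaw": 0}
    - {"xyz": [4, 0.3, 0], "yaw": 0}
    - {"xyz": [4, 0.3, 0], "yaw": 0}
    - {"xyz": [4, 0.3, 0], "yaw": 0}
    - {"xyz": [4, 0.3, 0], "yaw": 0}
    - {"xyz": [4, 0.3, 0], "yaw": 0}
    - {"xyz": [4, 0.3, 0], "yaw": 0}

```text
time_s: 4.37
eef_pos: [0.4806, 0.0356, 0.0243]
orientation: [3.141, -0.0, 0.073]
contact_force: [-2.2, 0.7, -1.6]
opening: 0.0852
grip_force: 1.0
```

Call:
drive_tool:
  increments:
    - {"xyz": [3, 0.2, 0], "yaw": 0}
    - {"xyz": [3, 0.2, 0], "yaw": 0}
    - {"xyz": [3, 0.2, 0], "yaw": 0}
    - {"xyz": [3, 0.2, 0], "yaw": 0}
    - {"xyz": [3, 0.2, 0], "yaw": 0}
    - {"xyz": [3, 0.2, 0], "yaw": 0}
    - {"xyz": [3, 0.2, 0], "yaw": 0}
    - {"xyz": [3, 0.2, 0], "yaw": 0}
    - {"xyz": [3, 0.2, 0], "yaw": 0}
    - {"xyz": [3, 0.2, 0], "yaw": 0}

```text
time_s: 5.2
eef_pos: [0.5104, 0.0376, 0.0244]
orientation: [3.141, 0.0, 0.073]
contact_force: [-4.4, -1.1, 1.3]
opening: 0.0854
grip_force: 1.8
```

Call:
drive_tool:
  increments:
    - {"xyz": [1.2, 0.1, 0], "yaw": 0}
    - {"xyz": [1.2, 0.1, 0], "yaw": 0}
    - {"xyz": [1.2, 0.1, 0], "yaw": 0}
    - {"xyz": [1.2, 0.1, 0], "yaw": 0}
    - {"xyz": [1.2, 0.1, 0], "yaw": 0}
    - {"xyz": [1.2, 0.1, 0], "yaw": 0}
    - {"xyz": [1.2, 0.1, 0], "yaw": 0}
    - {"xyz": [1.2, 0.1, 0], "yaw": 0}
    - {"xyz": [1.2, 0.1, 0], "yaw": 0}
    - {"xyz": [1.2, 0.1, 0], "yaw": 0}

```text
time_s: 6.03
eef_pos: [0.5222, 0.0386, 0.0244]
orientation: [3.141, 0.0, 0.073]
contact_force: [-4.4, -0.6, 3.4]
opening: 0.0854
grip_force: 2.3
```

Call:
drive_tool:
  increments:
    - {"xyz": [1, 0.1, 0], "yaw": 0}
    - {"xyz": [1, 0.1, 0], "yaw": 0}
    - {"xyz": [1, 0.1, 0], "yaw": 0}
    - {"xyz": [1, 0.1, 0], "yaw": 0}
    - {"xyz": [1, 0.1, 0], "yaw": 0}
    - {"xyz": [1, 0.1, 0], "yaw": 0}
    - {"xyz": [1, 0.1, 0], "yaw": 0}
    - {"xyz": [1, 0.1, 0], "yaw": 0}
    - {"xyz": [1, 0.1, 0], "yaw": 0}
    - {"xyz": [1, 0.1, 0], "yaw": 0}

```text
time_s: 6.87
eef_pos: [0.5322, 0.0396, 0.0243]
orientation: [3.141, 0.0, 0.073]
contact_force: [-4.9, -0.3, 3.7]
opening: 0.0855
grip_force: 2.4
```

Call:
drive_tool:
  increments:
    - {"xyz": [0.8, 0, 0], "yaw": 0}
    - {"xyz": [0.8, 0, 0], "yaw": 0}
    - {"xyz": [0.8, 0, 0], "yaw": 0}
    - {"xyz": [0.8, 0, 0], "yaw": 0}
    - {"xyz": [0.8, 0, 0], "yaw": 0}
    - {"xyz": [0.8, 0, 0], "yaw": 0}
    - {"xyz": [0.8, 0, 0], "yaw": 0}
    - {"xyz": [0.8, 0, 0], "yaw": 0}
    - {"xyz": [0.8, 0, 0], "yaw": 0}
    - {"xyz": [0.8, 0, 0], "yaw": 0}

```text
time_s: 7.7
eef_pos: [0.5403, 0.0397, 0.0243]
orientation: [3.142, -0.0, 0.073]
contact_force: [-3.5, 0.4, 3.1]
opening: 0.0854
grip_force: 2.1
```

Call:
drive_tool:
  increments:
    - {"xyz": [0.6, 0, 0], "yaw": 0}
    - {"xyz": [0.6, 0, 0], "yaw": 0}
    - {"xyz": [0.6, 0, 0], "yaw": 0}
    - {"xyz": [0.6, 0, 0], "yaw": 0}
    - {"xyz": [0.6, 0, 0], "yaw": 0}
    - {"xyz": [0.6, 0, 0], "yaw": 0}
    - {"xyz": [0.6, 0, 0], "yaw": 0}
    - {"xyz": [0.6, 0, 0], "yaw": 0}
    - {"xyz": [0.6, 0, 0], "yaw": 0}
    - {"xyz": [0.6, 0, 0], "yaw": 0}

```text
time_s: 8.53
eef_pos: [0.5456, 0.0394, 0.0243]
orientation: [3.141, 0.001, 0.073]
contact_force: [-5.1, -0.2, 3.5]
opening: 0.0853
grip_force: 2.3
```

Call:
drive_tool:
  increments:
    - {"xyz": [0.4, 0, 0], "yaw": 0}
    - {"xyz": [0.4, 0, 0], "yaw": 0}
    - {"xyz": [0.4, 0, 0], "yaw": 0}
    - {"xyz": [0.4, 0, 0], "yaw": 0}
    - {"xyz": [0.4, 0, 0], "yaw": 0}
    - {"xyz": [0.4, 0, 0], "yaw": 0}
    - {"xyz": [0, 0, 0], "yaw": 0}
    - {"xyz": [0, 0, 0], "yaw": 0}
    - {"xyz": [0, 0, 0], "yaw": 0}
    - {"xyz": [0, 0, 0], "yaw": 0}

```text
time_s: 9.37
eef_pos: [0.5471, 0.0395, 0.0241]
orientation: [3.141, 0.003, 0.073]
contact_force: [-6.1, 0.2, 4.1]
opening: 0.0851
grip_force: 3.5
```

```bash
python3 -c "
from h import *;snap('pics/a2.png')
from plant import readout;s=readout.state();print(s['eef_pos'],s['contact_force'])"
```

```text
[0.5471194  0.03949561 0.02409972] [-7.05665461 -1.1521776   5.15819171]
```

View pics/a2.png

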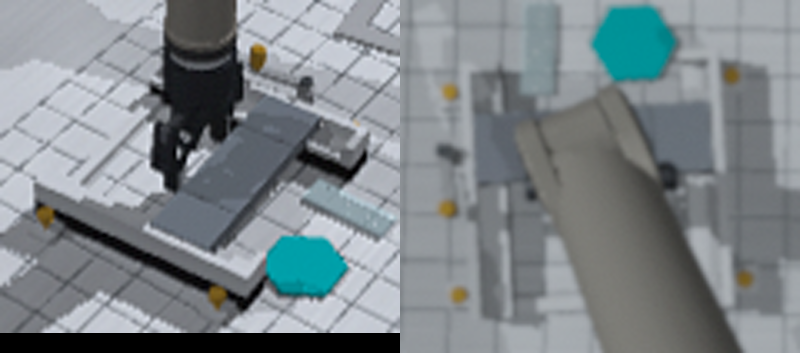

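Call:
drive_tool:
  increments:
    - {"xyz": [0.5, 0, 0], "yaw": 0}
    - {"xyz": [0.5, 0, 0], "yaw": 0}
    - {"xyz": [0.5, 0, 0], "yaw": 0}
    - {"xyz": [0.5, 0, 0], "yaw": 0}
    - {"xyz": [0.5, 0, 0], "yaw": 0}
    - {"xyz": [0.5, 0, 0], "yaw": 0}
    - {"xyz": [0, 0, 0], "yaw": 0}
    - {"xyz": [0, 0, 0], "yaw": 0}
    - {"xyz": [0, 0, 0], "yaw": 0}
    - {"xyz": [0, 0, 0], "yaw": 0}

```text
time_s: 10.3
eef_pos: [0.5472, 0.0394, 0.0237]
orientation: [3.14, 0.009, 0.072]
contact_force: [-13.3, -0.3, 8.7]
opening: 0.0856
grip_force: 6.2
```

Call:
drive_tool:
  increments:
    - {"xyz": [-10, 0, 0], "yaw": 0}
    - {"xyz": [-25, 0, 0], "yaw": 0}
    - {"xyz": [-30, 0, 0], "yaw": 0}
    - {"xyz": [-30, 0, 20], "yaw": 0}
    - {"xyz": [-20, 0, 30], "yaw": 0}
    - {"xyz": [-10, 0, 40], "yaw": 0}
    - {"xyz": [0, 0, 30], "yaw": 0}
    - {"xyz": [0, 0, 0], "yaw": 0}
    - {"xyz": [0, 0, 0], "yaw": 0}
    - {"xyz": [0, 0, 0], "yaw": 0}
  hand: -1
  force: 40

```text
time_s: 11.13
eef_pos: [0.4274, 0.0395, 0.1445]
orientation: [3.141, -0.003, 0.073]
contact_force: [0.2, 0.0, -0.6]
opening: 0.0
grip_force: 0.0
```

```bash
python3 -c "
from h import *;snap('pics/a3.png',(160,240,280,380),(140,220,245,365))
from plant import readout;s=readout.state();print(s['eef_pos'],s['contact_force'])"
```

```text
[0.42624657 0.03952257 0.14335432] [ 0.17197941  0.38409552 -0.01316305]
```

View pics/a3.png

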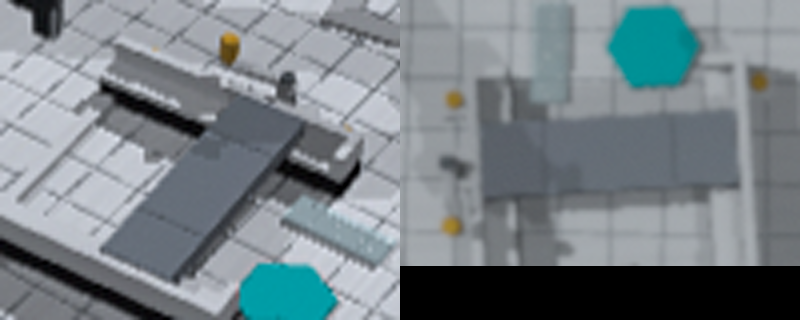

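Both ends look seated: top-view corners are rear-left (484,200), rear-right (738,187), front-right (735,111) and front-left (482,123). I'll triangulate the heights.

```bash
python3 - <<'E'
from h import *
np.set_printoptions(precision=1,suppress=True)
T=lambda p,z:toworld("top",(244.6+(p[0]-400)/3.333,139.6+p[1]/3.333),z)
S=lambda p,z:toworld("scene",(279.6+p[0]/4,159.6+p[1]/4),z)
for n,t,s in(("FR",(735,111),(178,276)),("RR",(738,187),(103,248)),("FL",(482,123),(305,124))):
  for z in(.052,.060):print(n,z,T(t,z)[:2],S(s,z)[:2])
print("RL",T((484,199),.052))
print("knob",S((230,37),.088),T((452,226),.088),"pivot",S((289,80),.065),T((456,165),.065))
E
```

```text
FR 0.052 [633.3 -68.5] [640.3 -58.4]
FR 0.06 [632.2 -68.1] [644.6 -64.8]
RR 0.052 [562.4 -71.9] [570.1 -69.5]
RR 0.06 [561.8 -71.4] [574.9 -75.8]
FL 0.052 [619.2 167. ] [622.4 166.3]
FL 0.06 [618.2 165.9] [626.8 158.5]
RL [548.2 163.4  52. ]
knob [521.4 191.1  88. ] [520.8 186.7  88. ] pivot [584.9 195.9  65. ] [578.3 188.2  65. ]
```

Measured in both views, the fence is centred at about (591,47) at the dropped height. The top view puts it on the notch midpoint, and it held against a 13 N push. Next I'll move the shut fingers to the left of the knob, with tool x turned towards -y.

Call:
drive_tool:
  increments:
    - {"xyz": [8.6, 19.4, 0], "yaw": -7}
    - {"xyz": [8.6, 19.4, 0], "yaw": -7}
    - {"xyz": [8.6, 19.4, 0], "yaw": -7}
    - {"xyz": [8.6, 19.4, 0], "yaw": -7}
    - {"xyz": [8.6, 19.4, 0], "yaw": -7}
    - {"xyz": [8.6, 19.4, 0], "yaw": -7}
    - {"xyz": [8.6, 19.4, 0], "yaw": -7}
    - {"xyz": [8.6, 19.4, 0], "yaw": -7}
    - {"xyz": [8.6, 19.4, 0], "yaw": -7}
    - {"xyz": [8.6, 19.4, 0], "yaw": -7}

```text
time_s: 12.07
eef_pos: [0.4915, 0.1936, 0.1327]
orientation: [3.116, 0.013, -0.914]
contact_force: [0.4, -0.5, -1.7]
opening: -0.0001
grip_force: 0.0
```

Call:
drive_tool:
  increments:
    - {"xyz": [0, 0, -10], "yaw": -4}
    - {"xyz": [0, 0, -10], "yaw": -4}
    - {"xyz": [0, 0, -10], "yaw": -4}
    - {"xyz": [0, 0, -10], "yaw": -4}
    - {"xyz": [0, 0, -10], "yaw": 0}
    - {"xyz": [0, 0, -10], "yaw": 0}
    - {"xyz": [0, 0, -10], "yaw": 0}
    - {"xyz": [0, 0, -8], "yaw": 0}
    - {"xyz": [0, 0, 0], "yaw": 0}
    - {"xyz": [0, 0, 0], "yaw": 0}

```text
time_s: 12.9
eef_pos: [0.4917, 0.1929, 0.0567]
orientation: [3.117, 0.014, -1.186]
contact_force: [0.2, 0.5, 0.7]
opening: 0.0001
grip_force: 0.0
```

```bash
python3 - <<'E'
from h import *
np.set_printoptions(precision=1,suppress=True)
from plant import readout;s=readout.state();print(s['eef_pos']*1e3,np.degrees(s['orientation'][2]),s['contact_force'])
P=np.array([580.3,197]);th=np.radians(3.9)
prev=s['eef_pos'][:2]*1e3
def tool(f,d):
    a=np.pi+th+np.radians(f);u=np.array([np.cos(a),np.sin(a)]);t=np.array([-u[1],u[0]]);return P+62*u-d*t
print('to start',tool(4,20)-prev)
prev=tool(4,20)
for k in range(1,10):
    f=4+k*10;q=tool(f,20);print(f,q,q-prev);prev=q
E
```

```text
[491.7 192.9  56.7] -67.95958220213919 [0.2 0.5 0.7]
to start [24.5 15.4]
14 [515.2 197. ] [ -1.  -11.3]
24 [516.1 185.7] [  1.  -11.3]
34 [519.1 174.7] [  2.9 -11. ]
44 [523.9 164.4] [  4.8 -10.3]
54 [530.4 155.1] [ 6.5 -9.3]
64 [538.4 147.1] [ 8. -8.]
74 [547.7 140.6] [ 9.3 -6.5]
84 [558.  135.8] [10.3 -4.8]
94 [569.  132.8] [11.  -2.9]
```

A joint-speed limit cut the move short, so the fingers are beside the knob but not touching it. I'll lift and move to the start point.

Call:
drive_tool:
  increments:
    - {"xyz": [-2, 0, 20], "yaw": 0}
    - {"xyz": [-2, 0, 20], "yaw": 0}
    - {"xyz": [0, 5, 20], "yaw": -2}
    - {"xyz": [0, 8, 0], "yaw": -2}
    - {"xyz": [0, 8, 0], "yaw": -2}
    - {"xyz": [5, 8, 0], "yaw": -2}
    - {"xyz": [5, 8, 0], "yaw": -2}
    - {"xyz": [5, 8, 0], "yaw": -2}
    - {"xyz": [5, 0, 0], "yaw": -2}
    - {"xyz": [5, 0, 0], "yaw": 0}

```text
time_s: 13.73
eef_pos: [0.5133, 0.2391, 0.1171]
orientation: [3.118, 0.012, -1.429]
contact_force: [-0.1, -0.2, 0.3]
opening: 0.0001
grip_force: 0.0
```

Call:
drive_tool:
  increments:
    - {"xyz": [0, 0, -15], "yaw": 0}
    - {"xyz": [0, 0, -15], "yaw": 0}
    - {"xyz": [0, 0, -15], "yaw": 0}
    - {"xyz": [0, 0, -5], "yaw": 0}
    - {"xyz": [0.5, -5, 0], "yaw": 0}
    - {"xyz": [0.5, -5, 0], "yaw": 0}
    - {"xyz": [0.5, -5, 0], "yaw": 0}
    - {"xyz": [0.5, -5, 0], "yaw": 0}
    - {"xyz": [0.5, -5, 0], "yaw": 0}
    - {"xyz": [0.5, -5, 0], "yaw": 0}

```text
time_s: 14.57
eef_pos: [0.5161, 0.208, 0.0677]
orientation: [3.119, 0.014, -1.43]
contact_force: [-1.0, 1.0, 0.3]
opening: 0.0001
grip_force: 0.5
```

Call:
drive_tool:
  increments:
    - {"xyz": [-0.2, -3.8, 0], "yaw": 3}
    - {"xyz": [-0.2, -3.8, 0], "yaw": 3}
    - {"xyz": [-0.2, -3.8, 0], "yaw": 3}
    - {"xyz": [0.3, -3.8, 0], "yaw": 3}
    - {"xyz": [0.3, -3.8, 0], "yaw": 3}
    - {"xyz": [0.3, -3.8, 0], "yaw": 3}
    - {"xyz": [1, -3.7, 0], "yaw": 3}
    - {"xyz": [1, -3.7, 0], "yaw": 3}
    - {"xyz": [1, -3.7, 0], "yaw": 3}
    - {"xyz": [0, 0, 0], "yaw": 0}

```text
time_s: 15.4
eef_pos: [0.5195, 0.1739, 0.0677]
orientation: [3.119, 0.013, -0.959]
contact_force: [0.1, -0.6, 0.2]
opening: -0.0001
grip_force: 0.0
```

Call:
drive_tool:
  increments:
    - {"xyz": [1.6, -3.4, 0], "yaw": 3.5}
    - {"xyz": [1.6, -3.4, 0], "yaw": 3.5}
    - {"xyz": [1.6, -3.4, 0], "yaw": 3.5}
    - {"xyz": [2.2, -3.1, 0], "yaw": 3.5}
    - {"xyz": [2.2, -3.1, 0], "yaw": 3.5}
    - {"xyz": [2.2, -3.1, 0], "yaw": 3.5}
    - {"xyz": [2.7, -2.7, 0], "yaw": 3.5}
    - {"xyz": [2.7, -2.7, 0], "yaw": 3.5}
    - {"xyz": [2.7, -2.7, 0], "yaw": 3.5}
    - {"xyz": [0, 0, 0], "yaw": 0}

```text
time_s: 16.23
eef_pos: [0.5389, 0.1464, 0.0675]
orientation: [3.118, 0.013, -0.41]
contact_force: [-0.3, -0.5, -0.0]
opening: -0.0002
grip_force: 0.0
```

```bash
python3 -c "
from h import *;snap('pics/a4.png',(160,240,280,380),(140,220,245,365))
from plant import readout;s=readout.state();print(s['eef_pos'],s['contact_force'])"
```

```text
[0.53858335 0.14677026 0.06728823] [0.59132215 0.00560979 0.97080473]
```

View pics/a4.png

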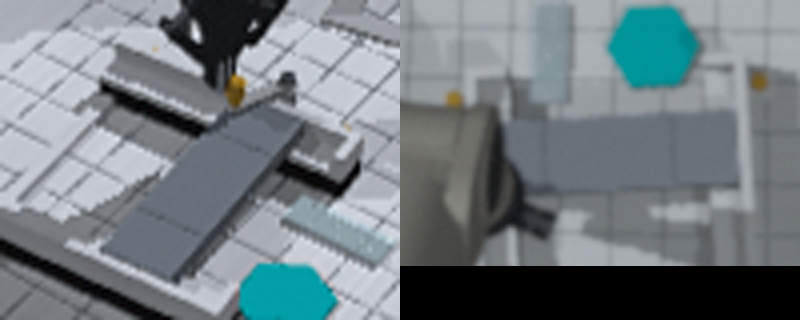

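The latch is following and is about 60° round, with its arm starting to pass over the fence. The knob is at scene crop (236,90), in front of the fingers, so I'll keep pushing.

Call:
drive_tool:
  increments:
    - {"xyz": [3.1, -2.2, 0], "yaw": 2.5}
    - {"xyz": [3.1, -2.2, 0], "yaw": 2.5}
    - {"xyz": [3.1, -2.2, 0], "yaw": 2.5}
    - {"xyz": [3.4, -1.6, 0], "yaw": 2.5}
    - {"xyz": [3.4, -1.6, 0], "yaw": 3}
    - {"xyz": [3.4, -1.6, 0], "yaw": 3}
    - {"xyz": [2, -0.3, 0], "yaw": 3}
    - {"xyz": [2, -0.2, 0], "yaw": 3}
    - {"xyz": [2, -0.1, 0], "yaw": 3}
    - {"xyz": [0, 0, 0], "yaw": 0}

```text
time_s: 17.17
eef_pos: [0.5638, 0.1348, 0.067]
orientation: [3.118, 0.014, 0.027]
contact_force: [-0.4, -0.5, 0.7]
opening: 0.0002
grip_force: 0.1
```

Call:
drive_tool:
  increments:
    - {"xyz": [1, 0, 0], "yaw": 0}
    - {"xyz": [1, 0, 0], "yaw": 0}
    - {"xyz": [1, 0, 0], "yaw": 0}
    - {"xyz": [1, 0, 0], "yaw": 0}
    - {"xyz": [0.5, 0, 0], "yaw": 0}
    - {"xyz": [0, 0, 0], "yaw": 0}
    - {"xyz": [0, 0, 0], "yaw": 0}
    - {"xyz": [0, 0, 0], "yaw": 0}
    - {"xyz": [0, 0, 0], "yaw": 0}
    - {"xyz": [0, 0, 0], "yaw": 0}

```text
time_s: 18.0
eef_pos: [0.5646, 0.1349, 0.0667]
orientation: [3.118, 0.022, 0.027]
contact_force: [-9.1, -1.1, 6.8]
opening: 0.0001
grip_force: 4.7
```

The push met a firm stop at about 9 N, where the closed position was predicted. Now I'll retreat and check.

Call:
drive_tool:
  increments:
    - {"xyz": [-5, 0, 0], "yaw": 0}
    - {"xyz": [-10, 0, 0], "yaw": 0}
    - {"xyz": [-15, 0, 0], "yaw": 0}
    - {"xyz": [-20, 0, 0], "yaw": 0}
    - {"xyz": [-20, 0, 20], "yaw": 0}
    - {"xyz": [-20, 0, 30], "yaw": 0}
    - {"xyz": [-20, -10, 30], "yaw": 0}
    - {"xyz": [-15, -20, 20], "yaw": 0}
    - {"xyz": [0, -20, 0], "yaw": 0}
    - {"xyz": [0, 0, 0], "yaw": 0}

```text
time_s: 18.83
eef_pos: [0.4435, 0.082, 0.1685]
orientation: [3.121, 0.01, 0.023]
contact_force: [0.6, -1.0, -0.9]
opening: 0.0
grip_force: 0.0
```

```bash
python3 -c "
from h import *;snap('pics/a5.png',(160,240,280,380),(140,220,245,365))
from plant import readout;s=readout.state();print(s['eef_pos'],s['contact_force'])"
```

```text
[0.44357943 0.08507454 0.16745307] [-0.20491284  0.11242878  0.1077207 ]
```

View pics/a5.png

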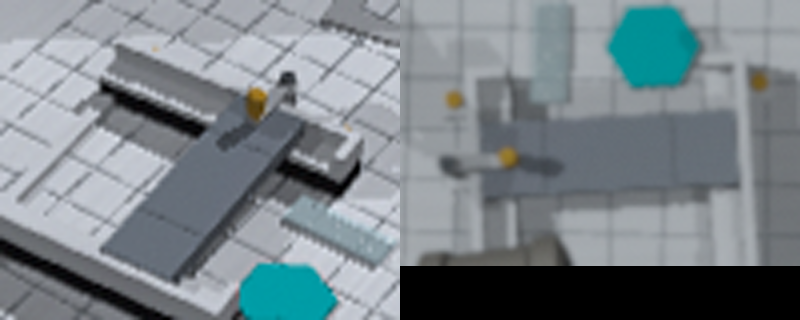

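The latch arm now lies across the fence's left end, with the knob at top-view (508,157) and the pivot at about (450,165). The fence hasn't moved and the robot is clear, so I'll hand in.

```bash
python3 -c "
from plant import close_job;print(close_job())"
```

```text
the job is handed in; nothing more can be done
None
```

The job is handed in: the fence dropped into its notches and held firm against a 13 N push, the latch is swung to its stop over the fence's left end, and the robot is clear; no verdict came back.

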